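# Set the hall clock to three o'clock

## Task

The wall clock lying face up among the things on the hall table is slow: with one fingertip gently push its long minute hand forwards (clockwise) until the clock reads three o'clock to the minute, then take the finger away. Push only the minute hand, without pinching it, and let the geared hour hand follow by itself; do not lift, tilt or shift the clock, and leave the other things where they are.

Things in the scene. Friction and masses are not known exactly. Their poses are not given: they have to be found in the camera images.
- clock: open-faced wall clock (no glass), 300 mm across, 1.1 kg, lying loose on its back, reading between 2:12 and 2:40. Origin: centre of its underside; z up through the hands' axle; x towards 12 o'clock (two long bars side by side on the dial; the other hours have one shorter bar), so 3 o'clock lies along -y. White dial 30 mm above the table, brass rim 33 mm high, 5 mm wide
- minute_hand (a joint): angle of the minute hand (rad), clockwise from above; 0 is three o'clock, -pi half past two, 2 pi one hour. Flat dark bar 9 mm wide, 3 mm thick, underside 46 mm and top 49 mm above the table, reaching 132 mm from the axle, with a 36 mm tail behind it. Turns with light friction (0.5 N at 110 mm from the axle) and stays where it is left
- minute_tip (a point): middle of the minute hand's far end, 132 mm from the axle, 47.5 mm above the table
- hour_hand (a joint): angle of the hour hand (rad), growing clockwise; 0 is pointing exactly at 3. Geared to the minute hand, it turns one twelfth as far. Flat bar 11 mm wide, 37 to 39.5 mm above the table, so it passes under the minute hand
- hour_tip (a point): far end of the hour hand, 78 mm from the axle: a fingertip kept 105 to 120 mm from the axle passes clear of the hour hand
- candle: black jar candle, 74 mm across, 75 mm high, standing beside the clock; origin at the centre of its underside
- matchbox: cardboard matchbox 53 x 36 x 15 mm lying flat near the candle; origin at the centre of its underside
- hammer: hammer, 270 mm long, lying on the table beside the clock; origin at the middle of its underside
- level: aluminium spirit level 228 x 48 x 20 mm lying flat beyond the clock; origin at the centre of its underside
- key_bowl: white ceramic bowl, 110 mm across, 38 mm high, beside the clock; origin at the centre of its underside
- bud_vase: terracotta bud vase, 66 mm across, 90 mm high, beside the clock; origin at the centre of its underside
- glasses_case: blue spectacles case 155 x 62 x 38 mm; origin at the centre of its underside

How it is judged:
By the outcome, as a careful person would: the job done as asked, in the order asked, and still so for the second after the job is handed in, with the robot touching nothing.
It also fails if it takes over 64 s, if anything falls off the work surface, if the arm or the gripper's body presses on something with over 40 N, if the wrist force passes 120 N, or if a joint passes its speed limit or range.

## Robot

A 6-joint arm with a two-finger parallel gripper is mounted at the origin on the work surface. World frame = base frame: x ahead of the robot, y to its left, z up, the work surface at z = 0. Lengths are in m, angles in rad, forces in N, time in s.
With the tool pointing down it reaches from about 0.3 to 0.875 m from the base axis. Payload 6.4 kg.
Tool frame: the origin (TCP) lies midway between the tips of the shut fingers; the grasp point (between the pads) lies 19 mm behind it; z points along the fingers, y is the line along which they close (so a half turn about z gives the same grasp; the last joint's range is limited). The gripper opens to 85 mm and grips with 20 to 120 N. Pads are 22 mm wide; open, the fingers measure 114 mm over their backs; the gripper's body (76 mm by 85 mm) begins 54 mm behind the grasp point. The pads swing forward as they close: fully open they stand 13 mm farther back than shut.
Start: joints at [-1.47, 0.181, 1.607, -0, 1.354, -0.206], TCP at [0.174, -0.548, 0.231] pointing down, gripper open.
Joint ranges: [-2.99, 2.99], [-0.89, 2.07], [0.3, 2.58], [-1.14, 4.28], [0, 2.63], [-3.12, 3.12]. Speed limits (rad/s): [2.57, 2.57, 3.01, 3.14, 3.14, 3.14].

## Interface

Orientations are given as a unit quaternion [w, x, y, z].
In Python, from bench import ctrl gives the robot as it stands. The module is installed in compiled form; this text tells all that it offers.
- The arm moves only by the tool move_arm, never from a script. Its argument "plan" is one flat list of numbers, 6 for each row, row after row: the shift along the world's x, y, z in units of 50 mm (1.0 is 50 mm), then the turn, a rotation vector about the world's x, y, z in rad. A call has 1 to 10 rows; each row is the pose to reach, as a shift and turn from the pose commanded when the call began; what a row does not reach only later rows make up. A row lasts 1/8 s, in which the tool goes at most 62.5 mm and 10.7 degrees, less where a joint would pass 70% of its speed; a pose out of reach is approached as far as the arm can. A call with a gripper value outside its range is refused whole. "grip" is the finger opening in mm, from 0 to 85.4, set as the call begins (left out, the last holds). The fingers move at their own pace and stop on an object; the grip force is fixed at half the most. Time passes only in rows, so rows that repeat a pose let the fingers close. It gives the time, the measured TCP pose, the force, the opening and the grip force at its end, in the units of the state.
- ctrl.get_obs(): the state, without advancing time (a new reading comes with each control period).
- ctrl.camera(name): name is "scene" or "top" or "wrist"; returns a dict with "pixels" (400x640x3 uint8, red, green, blue), "fx", "fy", "cx", "cy" (pixels), "dist_coeffs" ([k1, k2, p1, p2, k3] as OpenCV has them; the pictures are not rectified), "origin" and "attitude" of the camera in the world. Camera axes: x right, y down, z forward; pixel columns grow to the right and rows downward; lengths in m; the calibration is good to about 2 mm. A picture is of the moment at which its call begins. There is no depth.
- ctrl.hand_in(): hands the job in; it is judged then, once.
The state is a dict: "time_s": time; "q": joint angles; "dq": joint speeds; "joint_efforts": joint torques, N m; "eef_pos": TCP position; "eef_rot": TCP orientation; "wrist_force": force on the tool from outside, world axes, zero at the start; "torque": the same for the moment, N m; "opening": opening from 0.0 (shut) to 1.0 (fully open); "grasp_force": force on a finger pad.
Only numpy, scipy, OpenCV 4.12 (cv2) and the standard library are available. Lean on these libraries where they do the work, as an engineer would, in place of code of your own. Each camera call takes 0.05 s, during which the arm holds its last target. There are 200 camera calls.

## Working session

There is one attempt and no reset: what is moved stays moved. The work goes in short steps, Python scripts to look and compute and a tool call to move; the robot and the scene stay as the last step left them, time stands still between calls to the robot, and variables do not carry over. Pictures are saved under pics/ and viewed, at most 10 in all, crops included, and the job is handed in when it is done.

Besides the shell and the picture viewer there is one more tool, called in YAML: its name, and indented under it one key for each argument. move_arm: Moves the arm, as the interface text tells. Its arguments: {"type":"object","properties":{"plan":{"type":"array"},"grip":{"type":"number"}},"required":["plan"]}

```bash
mkdir -p pics
python3 - <<'E'
from bench import ctrl
import cv2
for n in("top","scene"):
    c=ctrl.camera(n); cv2.imwrite(f"pics/{n}0.png",c["pixels"][:,:,::-1])
    print(n,{k:v for k,v in c.items() if k!="pixels"})
o=ctrl.get_obs(); print(o["time_s"],o["eef_pos"],o["eef_rot"],o["wrist_force"])
E
```

```text
top {'fx': 367.6467296797146, 'fy': 367.6467296797146, 'cx': 321.29179893619977, 'cy': 192.79409198457162, 'dist_coeffs': array([-0.08196233,  0.        ,  0.        ,  0.        ,  0.        ]), 'origin': array([0.45229047, 0.04534753, 0.94449375]), 'attitude': array([-0.03910837,  0.70778268, -0.70336659,  0.05281723])}
scene {'fx': 420.214568638816, 'fy': 420.214568638816, 'cx': 318.15534267063845, 'cy': 193.27837197654415, 'dist_coeffs': array([-0.09219869,  0.        ,  0.        ,  0.        ,  0.        ]), 'origin': array([1.10650639, 0.02485386, 0.82086357]), 'attitude': array([-0.22675405,  0.68352962,  0.66048364, -0.2124411 ])}
0.1 [ 0.17362973 -0.54763358  0.23047039] [-7.95080000e-04  9.88256430e-01  1.52802474e-01  3.36900904e-05] [-0.05645566  0.82518701  0.07605955]
```

View pics/top0.png

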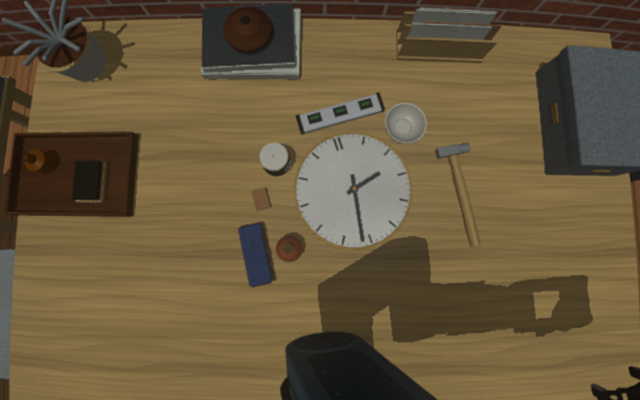

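View pics/scene0.png

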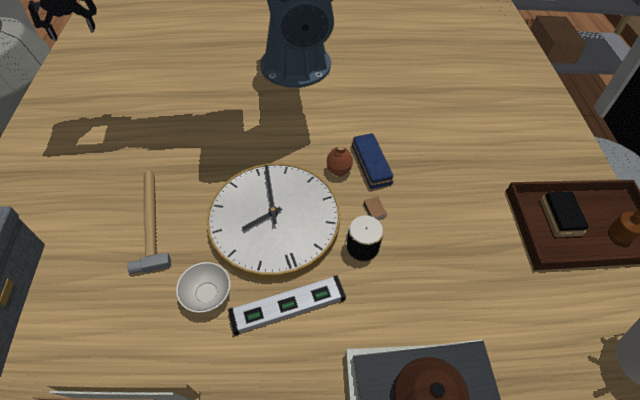

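The top picture shows the clock centred near (353,189), with 12 o'clock near (338,143), the minute hand tip near (362,241) and the hour hand tip near (380,173). In the scene view the hand tip is near (267,166). The vase and candle stand to its left in the top view, and the level and bowl are beyond it.

```bash
cat > h.py <<'E'
import numpy as np, cv2
from scipy.spatial.transform import Rotation as R
from bench import ctrl
def cam(n):
    c=ctrl.camera(n); c["K"]=np.array([[c["fx"],0,c["cx"]],[0,c["fy"],c["cy"]],[0,0,1]])
    c["R"]=R.from_quat(c["attitude"],scalar_first=True).as_matrix(); return c
def proj(c,P):
    Rt=c["R"].T; t=-Rt@c["origin"]
    return cv2.projectPoints(np.asarray(P,float).reshape(-1,1,3),cv2.Rodrigues(Rt)[0],t,c["K"],c["dist_coeffs"])[0][:,0]
def ray(c,uv,z):
    n=cv2.undistortPoints(np.asarray(uv,float).reshape(-1,1,2),c["K"],c["dist_coeffs"])[:,0]
    d=np.c_[n,np.ones(len(n))]@c["R"].T
    return c["origin"]+d*((z-c["origin"][2])/d[:,2])[:,None]
def ortho(c,x0,y0,w,h,s,z): # top-left world (x0,y0), right=-y, down=-x, s m/px
    u,v=np.meshgrid(np.arange(w),np.arange(h))
    P=np.stack([x0-v*s,y0-u*s,0*u+z],-1).reshape(-1,3)
    m=proj(c,P).reshape(h,w,2).astype(np.float32)
    return cv2.remap(c["pixels"],m[...,0],m[...,1],cv2.INTER_CUBIC)
E
python3 - <<'E'
from h import *
out=[]
for n,uv in(("top",(353,189)),("scene",(274,212))):
    c=cam(n); g=ray(c,[uv],.03)[0]; print(n,g)
    # white dial segmentation in ortho
    s=.0005; im=ortho(c,g[0]+.2,g[1]+.2,800,800,s,.03)
    hsv=cv2.cvtColor(im,cv2.COLOR_RGB2HSV)
    m=((hsv[...,1]<40)&(hsv[...,2]>130)).astype(np.uint8)
    m=cv2.morphologyEx(m,cv2.MORPH_OPEN,np.ones((9,9)))
    cs,_=cv2.findContours(m,cv2.RETR_EXTERNAL,cv2.CHAIN_APPROX_NONE)
    k=max(cs,key=cv2.contourArea); e=cv2.fitEllipse(cv2.convexHull(k))
    C=np.array([g[0]+.2-e[0][1]*s,g[1]+.2-e[0][0]*s]); print("centre",C,"diam",np.array(e[1])*s)
    s=.0008; im=ortho(c,C[0]+.16,C[1]+.16,400,400,s,.03); out.append(im)
cv2.imwrite("pics/o1.png",cv2.resize(np.hstack(out),(800,400))[:,:,::-1])
E
```

```text
top [ 0.58224851 -0.05194237  0.03      ]
centre [ 0.58193674 -0.0519815 ] diam [0.28699939 0.28776105]
scene [ 0.57759736 -0.04802224  0.03      ]
centre [ 0.58227964 -0.04997712] diam [0.28753677 0.28893506]
```

View pics/o1.png

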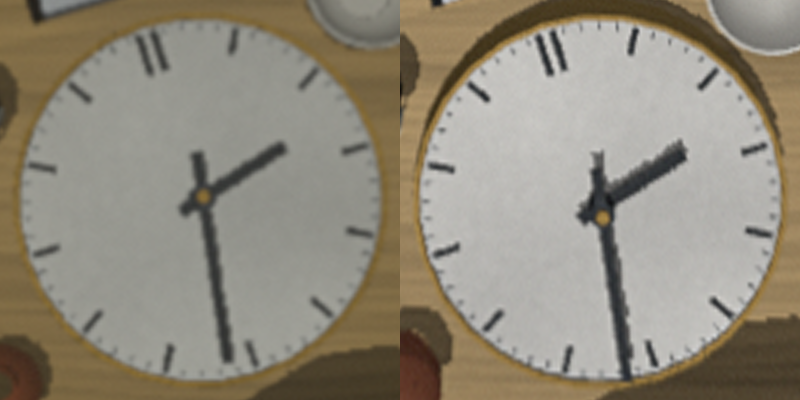

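Rectified views (left from top, right from scene): the 12 double bar is at about (152,53) left, with the minute hand just before the 5-to-6 midpoint at about (228,360). That is roughly 2:26. Next I fit the angles precisely.

```bash
cat >> h.py <<'E'
def dark(c,C,r,z):
    a=np.radians(np.arange(0,360,.25)); rr=np.atleast_1d(r)
    P=np.stack([C[0]+np.outer(rr,np.cos(a)),C[1]+np.outer(rr,np.sin(a)),np.full((len(rr),len(a)),z)],-1)
    m=proj(c,P.reshape(-1,3)).reshape(len(rr),-1,2).astype(np.float32)
    g=cv2.cvtColor(c["pixels"],cv2.COLOR_RGB2GRAY)
    v=cv2.remap(g,m[...,0],m[...,1],cv2.INTER_LINEAR).mean(0).astype(float)
    return np.degrees(a),np.clip(np.median(v)-v-25,0,None)
def blobs(a,d,mn=60):
    d=np.roll(d,0); out=[]; on=d>0; i=0
    idx=np.flatnonzero(on); 
    for g in np.split(idx,np.flatnonzero(np.diff(idx)>3)+1):
        if len(g) and d[g].sum()>mn: out.append((round(float((a[g]*d[g]).sum()/d[g].sum()),2),int(d[g].sum())))
    return out
E
python3 - <<'E'
from h import *
for n,C in(("top",(.5819,-.052)),("scene",(.5823,-.05))):
    c=cam(n)
    print(n,"bars",blobs(*dark(c,C,np.arange(.122,.136,.002),.03)))
    print("minute",blobs(*dark(c,C,np.arange(.085,.105,.002),.0475)))
    print("hour",blobs(*dark(c,C,np.arange(.045,.075,.002),.038)))
E
```

```text
top bars [(15.5, 491), (20.85, 457), (48.16, 337), (78.19, 290), (108.27, 323), (138.32, 304), (168.44, 368), (189.94, 436), (198.53, 280), (228.56, 288), (258.56, 370), (288.53, 338), (318.38, 298), (348.24, 367)]
minute [(188.96, 1202)]
hour [(190.33, 1952), (302.72, 2379)]
scene bars [(15.67, 918), (21.02, 852), (48.29, 723), (78.3, 704), (108.3, 745), (138.38, 770), (168.28, 669), (188.83, 1663), (198.33, 705), (228.4, 702), (258.44, 798), (288.42, 690), (318.35, 732), (348.49, 778)]
minute [(189.21, 2401)]
hour [(189.78, 3957), (304.39, 5344)]
```

12 o'clock lies at world angle 18.35°, and the minute hand is at 189.1°, so the clock reads 2:31.5. The centre is about (0.582, -0.051). The hand must turn 170.75° clockwise. I'll shut the gripper, go above a point behind the hand and turn the tool for a tangential push.

move_arm:
  plan: [0.63,0.87,0,0,0,0.175,1.26,1.74,0,0,0,0.35,1.89,2.6,0,0,0,0.525,2.52,3.47,0,0,0,0.7,3.15,4.34,0,0,0,0.875,3.78,5.21,0,0,0,1.05,4.41,6.08,0,0,0,1.225,5.04,6.94,0,0,0,1.4,5.67,7.81,0,0,0,1.575,6.3,8.68,0,0,0,1.75]
  grip: 0

```text
time_s: 1.55
eef_pos: [0.4896, -0.1126, 0.2315]
eef_rot: [0.0, 0.514, 0.858, -0.0]
wrist_force: [0.1, -1.1, 0.0]
opening: 0.0
grasp_force: 0.0
```

move_arm:
  plan: [0,0,0,0,0,0.17,0,0,0,0,0,0.34,0,0,0,0,0,0.51,0,0,0,0,0,0.67,0,0,0,0,0,0.84,0,0,0,0,0,1.01,0,0,0,0,0,1.18,0,0,0,0,0,1.34,0,0,0,0,0,1.51,0,0,0,0,0,1.67]

```text
time_s: 2.8
eef_pos: [0.4886, -0.1141, 0.2313]
eef_rot: [-0.0, -0.291, 0.957, 0.0]
wrist_force: [0.7, -0.1, 0.4]
opening: -0.0
grasp_force: 0.0
```

Run:
```python
from h import *
o=ctrl.get_obs(); print(o["time_s"],o["eef_pos"],o["eef_rot"],o["q"],o["opening"],o["wrist_force"])
a=cam("top")["pixels"][100:300,200:500]; b=cam("wrist")["pixels"]
cv2.imwrite("pics/p2.png",np.vstack([cv2.resize(a,(450,300)),cv2.resize(b,(450,281))])[:,:,::-1])
```

```text
2.8 [ 0.48860051 -0.11412641  0.23126035] [-3.62250162e-05 -2.91026598e-01  9.56714962e-01  2.09055272e-05] [-4.66440579e-01  1.51749127e-02  1.78737982e+00 -2.02898007e-05
  1.33911921e+00 -2.62783166e+00] -0.00023107388037454292 [ 0.6511728  -0.13224537  0.36937563]
```

View pics/p2.png

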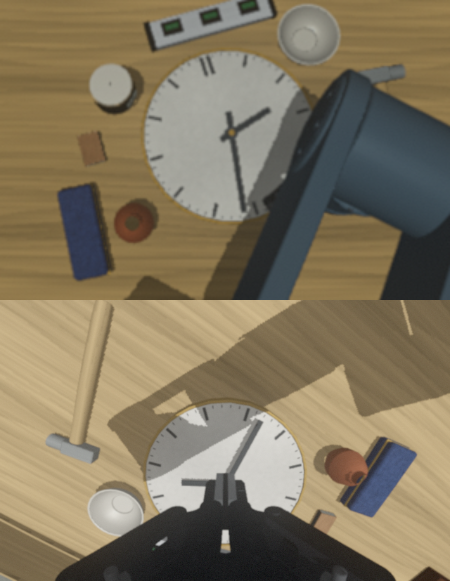

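The tool is above the 5-o'clock side with the hand ahead of it (hand tip at about (243,208) in the top crop), and nothing was touched. Now I lower it and print the arc rows.

move_arm:
  plan: [0,0,-0.8,0,0,0,0,0,-1.6,0,0,0,0,0,-2.4,0,0,0,0,0,-3.0,0,0,0,0,0,-3.4,0,0,0,0,0,-3.65,0,0,0,0,0,-3.8,0,0,0,0,0,-3.8,0,0,0]

```text
time_s: 3.9
eef_pos: [0.4887, -0.1142, 0.0413]
eef_rot: [-0.0, -0.288, 0.958, 0.0]
wrist_force: [0.0, -0.6, 0.9]
opening: -0.001
grasp_force: 0.0
```

```bash
cat >> h.py <<'E'
def arc(t0,t1,n=10,r=.1125):
    a=np.radians(np.linspace(t0,t1,n+1)); p=np.c_[np.cos(a),np.sin(a)]*r/.05
    print(t0,t1,[[round(x,2),round(y,2),0,0,0,round(w,2)] for (x,y),w in zip(p[1:]-p[0],a[1:]-a[0])])
E
python3 - <<'E'
from h import *
o=ctrl.get_obs(); print(o["eef_pos"],o["wrist_force"])
for t in(214,174,134,94): arc(t,t-40)
E
```

```text
[ 0.48870927 -0.11418859  0.04128455] [ 0.01534225 -0.5838211   0.91204922]
214 174 [[np.float64(-0.08), np.float64(0.13), 0, 0, 0, np.float64(-0.07)], [np.float64(-0.16), np.float64(0.27), 0, 0, 0, np.float64(-0.14)], [np.float64(-0.22), np.float64(0.42), 0, 0, 0, np.float64(-0.21)], [np.float64(-0.27), np.float64(0.56), 0, 0, 0, np.float64(-0.28)], [np.float64(-0.32), np.float64(0.71), 0, 0, 0, np.float64(-0.35)], [np.float64(-0.35), np.float64(0.87), 0, 0, 0, np.float64(-0.42)], [np.float64(-0.37), np.float64(1.02), 0, 0, 0, np.float64(-0.49)], [np.float64(-0.38), np.float64(1.18), 0, 0, 0, np.float64(-0.56)], [np.float64(-0.38), np.float64(1.34), 0, 0, 0, np.float64(-0.63)], [np.float64(-0.37), np.float64(1.49), 0, 0, 0, np.float64(-0.7)]]
174 134 [[np.float64(0.02), np.float64(0.16), 0, 0, 0, np.float64(-0.07)], [np.float64(0.05), np.float64(0.31), 0, 0, 0, np.float64(-0.14)], [np.float64(0.1), np.float64(0.46), 0, 0, 0, np.float64(-0.21)], [np.float64(0.15), np.float64(0.61), 0, 0, 0, np.float64(-0.28)], [np.float64(0.22), np.float64(0.75), 0, 0, 0, np.float64(-0.35)], [np.floa
[... 957 characters left out ...]
0, 0, 0, np.float64(-0.7)]]
94 54 [[np.float64(0.16), np.float64(0.01), 0, 0, 0, np.float64(-0.07)], [np.float64(0.31), np.float64(0.0), 0, 0, 0, np.float64(-0.14)], [np.float64(0.47), np.float64(-0.02), 0, 0, 0, np.float64(-0.21)], [np.float64(0.62), np.float64(-0.04), 0, 0, 0, np.float64(-0.28)], [np.float64(0.78), np.float64(-0.08), 0, 0, 0, np.float64(-0.35)], [np.float64(0.93), np.float64(-0.13), 0, 0, 0, np.float64(-0.42)], [np.float64(1.07), np.float64(-0.19), 0, 0, 0, np.float64(-0.49)], [np.float64(1.21), np.float64(-0.26), 0, 0, 0, np.float64(-0.56)], [np.float64(1.35), np.float64(-0.34), 0, 0, 0, np.float64(-0.63)], [np.float64(1.48), np.float64(-0.42), 0, 0, 0, np.float64(-0.7)]]
```

move_arm:
  plan: [-0.08,0.13,0,0,0,-0.07,-0.16,0.27,0,0,0,-0.14,-0.22,0.42,0,0,0,-0.21,-0.27,0.56,0,0,0,-0.28,-0.32,0.71,0,0,0,-0.35,-0.35,0.87,0,0,0,-0.42,-0.37,1.02,0,0,0,-0.49,-0.38,1.18,0,0,0,-0.56,-0.38,1.34,0,0,0,-0.63,-0.37,1.49,0,0,0,-0.7]

```text
time_s: 5.15
eef_pos: [0.471, -0.0398, 0.0424]
eef_rot: [0.001, 0.059, 0.998, -0.0]
wrist_force: [-0.2, -0.0, 0.4]
opening: 0.001
grasp_force: 0.6
```

Run:
```python
from h import *
o=ctrl.get_obs(); p=o["eef_pos"]; print(p,o["wrist_force"],np.degrees(np.arctan2(p[1]+.051,p[0]-.582))%360)
a=ortho(cam("top"),.582+.2,-.051+.2,400,400,.001,.03); b=ortho(cam("scene"),.582+.2,-.051+.2,400,400,.001,.03)
cv2.imwrite("pics/p3.png",np.hstack([a,b])[:,:,::-1])
```

```text
[ 0.47099022 -0.03975539  0.04242558] [-0.15763914 -0.03422762  0.44239321] 174.21601550436196
```

View pics/p3.png

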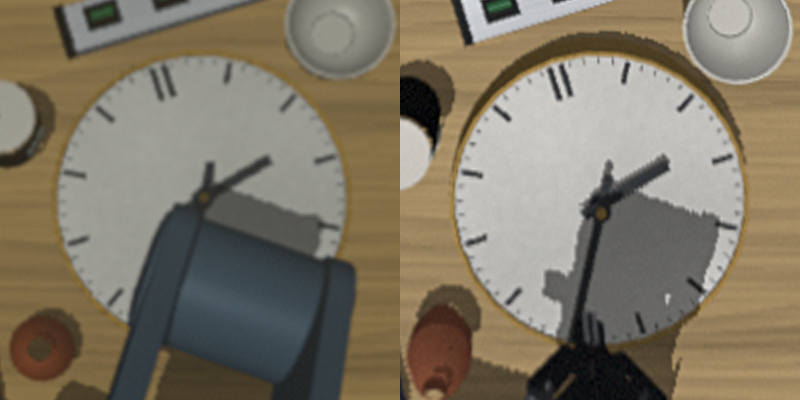

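The scene view (right) shows the finger at about (590,330) just behind the hand, which has moved (tip near (578,340)). The clock has not moved. I continue.

move_arm:
  plan: [0.02,0.16,-0.02,0,0,-0.07,0.05,0.31,-0.03,0,0,-0.14,0.1,0.46,-0.03,0,0,-0.21,0.15,0.61,-0.03,0,0,-0.28,0.22,0.75,-0.03,0,0,-0.35,0.29,0.89,-0.03,0,0,-0.42,0.37,1.02,-0.03,0,0,-0.49,0.46,1.15,-0.03,0,0,-0.56,0.57,1.27,-0.03,0,0,-0.63,0.67,1.38,-0.03,0,0,-0.7]

```text
time_s: 6.5
eef_pos: [0.505, 0.0293, 0.0413]
eef_rot: [0.001, 0.397, 0.918, 0.0]
wrist_force: [-0.3, 1.1, 7.6]
opening: 0.002
grasp_force: 3.8
```

move_arm:
  plan: [0.12,0.11,0,0,0,-0.07,0.24,0.2,0,0,0,-0.14,0.37,0.29,0,0,0,-0.21,0.51,0.37,0,0,0,-0.28,0.65,0.44,0,0,0,-0.35,0.79,0.5,0,0,0,-0.42,0.94,0.54,0,0,0,-0.49,1.1,0.58,0,0,0,-0.56,1.25,0.61,0,0,0,-0.63,1.41,0.63,0,0,0,-0.7]

```text
time_s: 7.75
eef_pos: [0.5761, 0.0601, 0.0416]
eef_rot: [0.002, 0.687, 0.726, 0.001]
wrist_force: [-0.6, -2.6, 5.4]
opening: 0.0
grasp_force: 3.3
```

Run:
```python
from h import *
o=ctrl.get_obs(); p=o["eef_pos"]; print(o["time_s"],p,o["eef_rot"],o["wrist_force"],np.degrees(np.arctan2(p[1]+.051,p[0]-.582))%360,np.hypot(p[1]+.051,p[0]-.582))
c=cam("scene");C=(.5823,-.05)
print("bars",blobs(*dark(c,C,np.arange(.122,.136,.002),.03)))
print("minute",blobs(*dark(c,C,np.arange(.06,.09,.002),.0475)))
a=ortho(cam("top"),.582+.2,-.051+.2,400,400,.001,.03); b=ortho(c,.582+.2,-.051+.2,400,400,.001,.03)
cv2.imwrite("pics/p4.png",np.hstack([a,b])[:,:,::-1])
```

```text
7.75 [0.57607766 0.06007232 0.04161647] [0.00157116 0.68733355 0.72633983 0.00075531] [-0.64829175 -2.57067888  5.43170504] 93.05210158616956 0.11123009747726204
bars [(15.68, 641), (21.0, 596), (50.99, 5506), (78.25, 599), (132.77, 29742), (198.35, 460), (228.4, 452), (258.42, 503), (288.42, 417), (318.36, 476), (348.47, 532)]
minute [(87.05, 1208)]
```

View pics/p4.png

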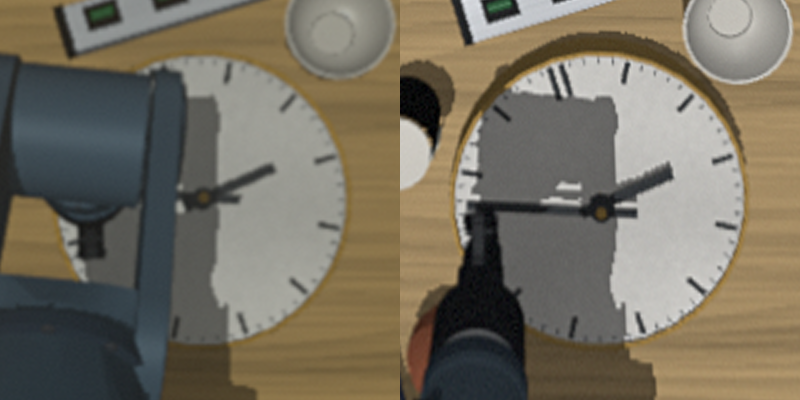

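The scene view shows the finger at about (480,210) pushing the hand, which now points near 9 o'clock (tip near (470,205)). The clock has not moved, but there is an upward wrist force of about 5 N. I raise the finger slightly and look at the force.

move_arm:
  plan: [0,0,0,0,0,0,0,0,0,0,0,0]

```text
time_s: 8.1
eef_pos: [0.5758, 0.06, 0.0414]
eef_rot: [0.002, 0.686, 0.727, 0.001]
wrist_force: [0.6, -2.3, 5.7]
opening: -0.003
grasp_force: 3.5
```

move_arm:
  plan: [0,0,0.02,0,0,0,0,0,0.02,0,0,0]

```text
time_s: 8.35
eef_pos: [0.5749, 0.0602, 0.0417]
eef_rot: [0.001, 0.687, 0.727, 0.0]
wrist_force: [-0.3, -3.7, 4.9]
opening: 0.003
grasp_force: 2.6
```

Run:
```python
from h import *
o=ctrl.get_obs(); print(o["time_s"],o["eef_pos"],o["wrist_force"],o["torque"])
c=cam("scene"); P=o["eef_pos"]; u,v=proj(c,[P])[0].astype(int); print(u,v)
b=c["pixels"][max(v-45,0):v+45,u-60:u+60]
cv2.imwrite("pics/p5.png",cv2.resize(b,(720,540),interpolation=cv2.INTER_CUBIC)[:,:,::-1])
```

```text
8.35 [0.57494008 0.0601728  0.04166645] [-0.31036855 -3.68742366  4.90116206] [-0.5534321  -0.17454026  0.02570722]
321 206
```

View pics/p5.png

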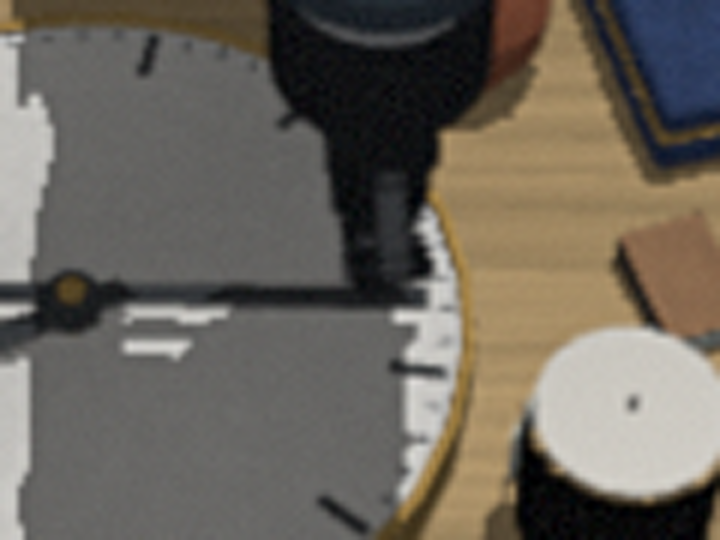

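The crop shows the finger (about (390,270)) behind the hand bar, with the candle, matchbox and case in place. The upward force grew with my 1.5 mm lowering, so the finger seems to rest partly on the hand's edge. I raise it until the force goes.

move_arm:
  plan: [0,0,0.02,0,0,0,0,0,0.02,0,0,0]

```text
time_s: 8.65
eef_pos: [0.5742, 0.0607, 0.0419]
eef_rot: [0.0, 0.687, 0.727, -0.0]
wrist_force: [-0.2, -3.1, 3.8]
opening: 0.003
grasp_force: 2.0
```

move_arm:
  plan: [0,0,0.02,0,0,0,0,0,0.02,0,0,0]

```text
time_s: 8.9
eef_pos: [0.5736, 0.0612, 0.0424]
eef_rot: [-0.001, 0.687, 0.727, -0.0]
wrist_force: [0.6, -0.6, 2.2]
opening: -0.001
grasp_force: 0.7
```

Run:
```python
from h import *
o=ctrl.get_obs(); p=o["eef_pos"]; print(o["time_s"],p,o["wrist_force"],o["torque"],np.degrees(np.arctan2(p[1]+.051,p[0]-.582))%360)
c=cam("scene");C=(.5823,-.05)
print("minute",blobs(*dark(c,C,np.arange(.06,.09,.002),.0475)))
```

```text
8.9 [0.5736125  0.06124277 0.04235205] [ 0.55708068 -0.60924375  2.21056602] [-0.02720883 -0.05570421 -0.01492484] 94.2735658802078
minute [(87.83, 1160)]
```

move_arm:
  plan: [0,0,0.02,0,0,0,0,0,0.02,0,0,0]

```text
time_s: 9.2
eef_pos: [0.5738, 0.0611, 0.0435]
eef_rot: [-0.0, 0.687, 0.727, -0.0]
wrist_force: [0.3, 0.0, 0.5]
opening: -0.001
grasp_force: 0.0
```

Run:
```python
from h import *
o=ctrl.get_obs(); p=o["eef_pos"]; print(o["time_s"],p,o["wrist_force"],o["torque"],np.degrees(np.arctan2(p[1]+.051,p[0]-.582))%360)
c=cam("scene");C=(.5823,-.05)
print("minute",blobs(*dark(c,C,np.arange(.06,.09,.002),.0475)))
def f(t0,t1,n):
    a=np.radians(np.linspace(t0,t1,n+1)); q=np.c_[np.cos(a),np.sin(a)]*.1125/.05
    print([float(round(v,2)) for (x,y),w in zip(q[1:]-q[0],a[1:]-a[0]) for v in(x,y,0,0,0,w)])
f(94,60,10);
```

```text
9.2 [0.57376979 0.06107288 0.04348231] [0.30259868 0.0165248  0.47873864] [ 0.03048807 -0.01028852 -0.00415497] 94.20004461507331
minute [(87.84, 1152)]
[0.13, 0.01, 0.0, 0.0, 0.0, -0.06, 0.27, 0.0, 0.0, 0.0, 0.0, -0.12, 0.4, -0.01, 0.0, 0.0, 0.0, -0.18, 0.53, -0.03, 0.0, 0.0, 0.0, -0.24, 0.66, -0.05, 0.0, 0.0, 0.0, -0.3, 0.79, -0.09, 0.0, 0.0, 0.0, -0.36, 0.92, -0.13, 0.0, 0.0, 0.0, -0.42, 1.04, -0.18, 0.0, 0.0, 0.0, -0.47, 1.16, -0.23, 0.0, 0.0, 0.0, -0.53, 1.28, -0.3, 0.0, 0.0, 0.0, -0.59]
```

The force is gone at z = 43.5 mm. I continue at this height.

move_arm:
  plan: [0.13,0.01,0,0,0,-0.06,0.27,0,0,0,0,-0.12,0.4,-0.01,0,0,0,-0.18,0.53,-0.03,0,0,0,-0.24,0.66,-0.05,0,0,0,-0.3,0.79,-0.09,0,0,0,-0.36,0.92,-0.13,0,0,0,-0.42,1.04,-0.18,0,0,0,-0.47,1.16,-0.23,0,0,0,-0.53,1.28,-0.3,0,0,0,-0.59]

```text
time_s: 10.5
eef_pos: [0.638, 0.0461, 0.0435]
eef_rot: [-0.0, 0.869, 0.495, -0.0]
wrist_force: [0.6, 0.5, 0.4]
opening: 0.002
grasp_force: 0.3
```

```bash
cat >> h.py <<'E'
def report():
    o=ctrl.get_obs(); p=o["eef_pos"]; print(o["time_s"],p,o["wrist_force"],np.degrees(np.arctan2(p[1]+.051,p[0]-.582))%360,np.hypot(p[1]+.051,p[0]-.582))
    for n,C in(("top",(.5819,-.052)),("scene",(.5823,-.05))):
        c=cam(n)
        print(n,"minute",blobs(*dark(c,C,np.arange(.06,.09,.002),.0475)),"bars",blobs(*dark(c,C,np.arange(.122,.136,.002),.03)))
def f(t0,t1,n):
    a=np.radians(np.linspace(t0,t1,n+1)); q=np.c_[np.cos(a),np.sin(a)]*.1125/.05
    print([float(round(v,2)) for (x,y),w in zip(q[1:]-q[0],a[1:]-a[0]) for v in(x,y,0,0,0,w)])
E
python3 - <<'E'
from h import *
report(); f(60,30,10)
E
```

```text
10.5 [0.63797666 0.046075   0.04345408] [0.64148781 0.52615944 0.35578248] 60.03082790868984 0.11205776029580394
top minute [(28.01, 226), (54.31, 484), (119.23, 3933)] bars [(15.1, 290), (38.82, 573), (102.01, 7471), (168.28, 98)]
scene minute [(94.49, 11187)] bars [(15.79, 560), (21.11, 540), (48.4, 441), (123.67, 13771), (168.28, 434), (198.39, 67), (228.39, 71), (258.39, 70), (318.37, 84), (348.44, 494)]
[0.1, -0.06, 0.0, 0.0, 0.0, -0.05, 0.2, -0.13, 0.0, 0.0, 0.0, -0.1, 0.29, -0.2, 0.0, 0.0, 0.0, -0.16, 0.38, -0.28, 0.0, 0.0, 0.0, -0.21, 0.47, -0.36, 0.0, 0.0, 0.0, -0.26, 0.55, -0.44, 0.0, 0.0, 0.0, -0.31, 0.62, -0.53, 0.0, 0.0, 0.0, -0.37, 0.7, -0.63, 0.0, 0.0, 0.0, -0.42, 0.76, -0.72, 0.0, 0.0, 0.0, -0.47, 0.82, -0.82, 0.0, 0.0, 0.0, -0.52]
```

move_arm:
  plan: [0.1,-0.06,0,0,0,-0.05,0.2,-0.13,0,0,0,-0.1,0.29,-0.2,0,0,0,-0.16,0.38,-0.28,0,0,0,-0.21,0.47,-0.36,0,0,0,-0.26,0.55,-0.44,0,0,0,-0.31,0.62,-0.53,0,0,0,-0.37,0.7,-0.63,0,0,0,-0.42,0.76,-0.72,0,0,0,-0.47,0.76,-0.72,0,0,0,-0.47]

```text
time_s: 11.85
eef_pos: [0.676, 0.0098, 0.0436]
eef_rot: [-0.0, 0.96, 0.28, -0.0]
wrist_force: [0.6, 0.2, -0.4]
opening: 0.001
grasp_force: 0.0
```

Run:
```python
from h import *
report()
c=cam("scene"); d=cam("top")
cv2.imwrite("pics/p6.png",np.hstack([ortho(x,.582+.17,-.051+.2,400,400,.0008,.0475) for x in(d,c)])[:,:,::-1])
```

```text
11.85 [0.67595129 0.00977114 0.0435505 ] [ 0.57555221  0.21571106 -0.37394157] 32.89627024195261 0.11189270483199097
top minute [] bars [(35.19, 117)]
scene minute [(69.24, 15651)] bars [(17.24, 4651), (46.62, 901), (78.33, 262), (108.31, 276), (157.61, 23002), (228.39, 291), (258.41, 312), (288.43, 243), (318.37, 309), (346.6, 3175)]
```

View pics/p6.png

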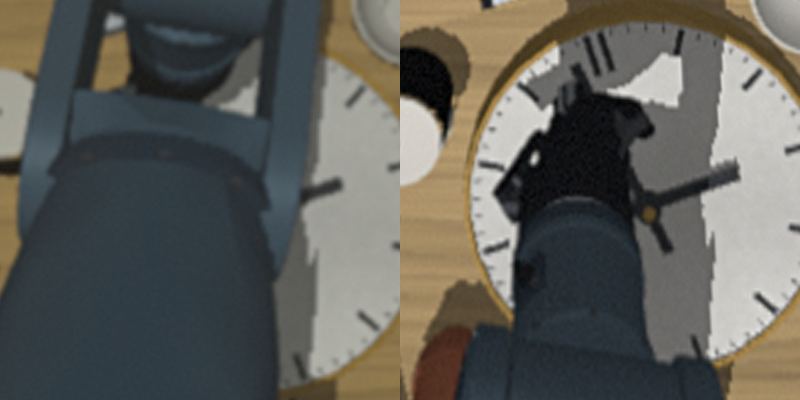

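The scene half shows the hand tip near (577,68) and the tail at (668,250) about axle (648,213), so the hand is at about 26.5° with the finger behind it. It still has about 8° to go; I push 6° and measure again.

Run:
```python
from h import *
c=cam("scene");C=(.5823,-.05)
print(blobs(*dark(c,C,np.arange(.125,.131,.001),.0475)),blobs(*dark(c,C,np.arange(.022,.033,.001),.0475)))
f(32.9,26.7,5)
```

```text
[(23.29, 7798), (73.32, 278), (103.17, 332), (161.99, 28913), (231.88, 158), (263.3, 329), (293.58, 284), (322.39, 317), (342.33, 1950), (358.18, 373)] [(63.92, 4028), (206.75, 235), (302.17, 197)]
[0.03, -0.04, 0.0, 0.0, 0.0, -0.02, 0.05, -0.08, 0.0, 0.0, 0.0, -0.04, 0.08, -0.13, 0.0, 0.0, 0.0, -0.06, 0.1, -0.17, 0.0, 0.0, 0.0, -0.09, 0.12, -0.21, 0.0, 0.0, 0.0, -0.11]
```

move_arm:
  plan: [0.03,-0.04,0,0,0,-0.02,0.05,-0.08,0,0,0,-0.04,0.08,-0.13,0,0,0,-0.06,0.1,-0.17,0,0,0,-0.09,0.12,-0.21,0,0,0,-0.11,0.12,-0.21,0,0,0,-0.11]

```text
time_s: 12.85
eef_pos: [0.6823, -0.0009, 0.0438]
eef_rot: [0.0, 0.974, 0.226, 0.0]
wrist_force: [-0.2, -0.3, 0.6]
opening: 0.002
grasp_force: 0.0
```

Run:
```python
from h import *
o=ctrl.get_obs(); p=o["eef_pos"]; print(o["time_s"],p,o["wrist_force"],np.degrees(np.arctan2(p[1]+.051,p[0]-.582))%360)
c=cam("scene");C=(.5823,-.05)
for z in(.0475,):print(blobs(*dark(c,C,np.arange(.022,.033,.001),z)))
```

```text
12.85 [ 0.68234182 -0.00094369  0.04384522] [-0.17011769 -0.32575081  0.57036187] 26.51267740730119
[(27.43, 665)]
```

move_arm:
  plan: [-0.07,0.14,0,0,0,0,-0.13,0.27,0,0,0,0,-0.13,0.27,0.8,0,0,0,-0.13,0.27,1.8,0,0,0,-0.13,0.27,2.8,0,0,0,-0.5,-0.7,3,0,0,0,-1,-1.7,3,0,0,0,-1.5,-2.7,3,0,0,0,-2,-3.7,3,0,0,0,-2.5,-4.7,3,0,0,0]

```text
time_s: 14.15
eef_pos: [0.5562, -0.2364, 0.1939]
eef_rot: [0.0, 0.974, 0.227, 0.0]
wrist_force: [1.3, -0.6, -0.2]
opening: -0.001
grasp_force: 0.0
```

move_arm:
  plan: [-0.5,-0.9,0,0,0,0,-1,-1.8,0,0,0,0,-1.5,-2.5,0,0,0,0,-1.5,-2.5,0,0,0,0]

```text
time_s: 14.65
eef_pos: [0.4806, -0.3626, 0.1938]
eef_rot: [0.0, 0.974, 0.225, -0.0]
wrist_force: [0.4, 0.6, -0.7]
opening: 0.003
grasp_force: 0.0
```

Run:
```python
from h import *
report()
c=cam("scene"); d=cam("top")
for x,C in((d,(.5819,-.052)),(c,(.5823,-.05))): print(blobs(*dark(x,C,np.arange(.045,.075,.002),.038)),[blobs(*dark(x,C,np.arange(a,b,.002),.0475))[:2] for a,b in((.06,.1),(.08,.1),(.06,.08))])
cv2.imwrite("pics/p7.png",np.hstack([ortho(x,.582+.16,-.051+.16,400,400,.0008,.03) for x in(d,c)])[:,:,::-1])
```

```text
14.65 [ 0.48058937 -0.36260202  0.19380439] [ 0.44916878  0.59712946 -0.68099822] 251.9725626483872 0.3276887795326058
top minute [(20.15, 1604), (287.83, 822)] bars [(18.16, 1874), (48.18, 336), (78.2, 295), (108.27, 325), (138.32, 308), (184.27, 4821), (228.56, 293), (258.55, 370), (288.54, 343), (318.39, 296), (348.25, 370)]
scene minute [(18.7, 3807), (296.04, 3066)] bars [(18.38, 2629), (48.29, 741), (78.3, 716), (108.3, 761), (138.38, 782), (183.82, 8384), (228.39, 710), (258.44, 821), (288.42, 706), (318.36, 747), (348.49, 793)]
[(18.62, 2073), (288.84, 2440)] [[(20.15, 1532), (287.82, 388)], [(20.21, 1385)], [(20.08, 1716), (287.87, 1466)]]
[(19.62, 4768), (291.01, 5997)] [[(18.95, 3431), (295.9, 1736)], [(19.15, 3099), (186.4, 728)], [(18.54, 4048), (296.06, 4674)]]
```

View pics/p7.png

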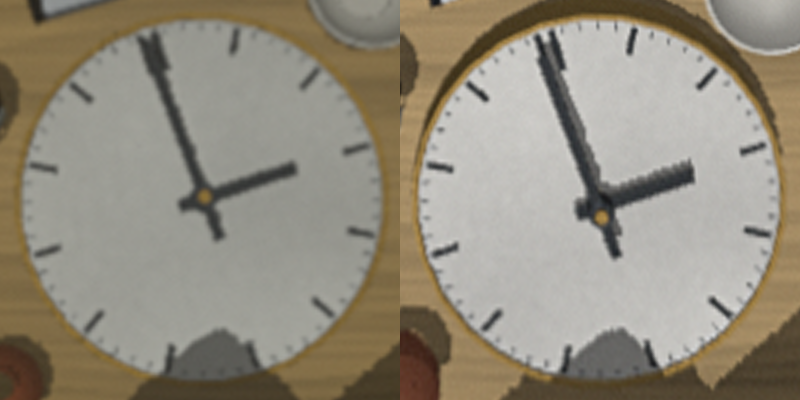

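The rectified views show the hand just short of 12, on the left bar of the pair (top: tip near (145,40)), with the hour hand almost at 3. I refine with a fitted centre and a tighter darkness threshold to exclude the shadow.

```bash
cat > m.py <<'E'
from h import *
from scipy.optimize import least_squares
def measure(n,C):
    c=cam(n); C=np.array(C)
    for _ in range(3):
        b=[x for x,_ in blobs(*dark(c,C,np.arange(.122,.136,.002),.03))]
        b=[x for x in b if abs((x-18.35+15)%30-15)<1 and 20<(x-18.35)%360<345 and not 160<x<200]
        b=np.radians(b); P=C+.129*np.c_[np.cos(b),np.sin(b)]
        k=np.round((np.degrees(b)-18.35)/30)*30
        def fn(p): 
            w=np.arctan2(P[:,1]-p[1],P[:,0]-p[0])-np.radians(k)-p[2]; return .129*np.arctan2(np.sin(w),np.cos(w))
        s=least_squares(fn,[*C,np.radians(18.35)],x_scale=[.01,.01,.1]); C=s.x[:2]
    t=np.degrees(s.x[2])
    g=cv2.cvtColor(c["pixels"],cv2.COLOR_RGB2GRAY); r=np.arange(.04,.128,.004)
    a=np.radians(np.arange(t-12,t+12,.1)); res=[]
    P=np.stack([C[0]+np.outer(r,np.cos(a)),C[1]+np.outer(r,np.sin(a)),np.full((len(r),len(a)),.0475)],-1)
    m=proj(c,P.reshape(-1,3)).reshape(len(r),-1,2).astype(np.float32)
    v=cv2.remap(g,m[...,0],m[...,1],cv2.INTER_LINEAR).astype(float)
    pk=[round(float(np.degrees(a[np.flatnonzero(x<=x.min()+12)].mean())),2) for x in v[:15]]
    print(n,"C",C.round(4),"12 at",round(t,2),"resid mm",round(1e3*np.std(s.fun),2),"hand",pk,"median",np.median(pk))
    print([int(x) for x in v[10][::8]])
if __name__=="__main__":
    measure("top",(.5819,-.052)); measure("scene",(.5823,-.05))
E
python3 m.py
```

```text
top C [ 0.5823 -0.0523] 12 at 18.37 resid mm 0.06 hand [19.62, 20.42, 20.77, 20.57, 20.57, 20.47, 20.47, 20.27, 20.27, 20.47, 20.62, 20.82, 20.47, 20.47, 20.37] median 20.47
[154, 154, 154, 154, 155, 155, 155, 155, 155, 156, 155, 152, 144, 124, 104, 87, 69, 61, 58, 60, 74, 90, 111, 132, 147, 153, 157, 158, 157, 157]
scene C [ 0.5824 -0.05  ] 12 at 18.38 resid mm 0.1 hand [19.28, 19.83, 19.58, 19.78, 19.88, 19.73, 20.08, 20.03, 19.73, 20.23, 20.13, 20.23, 20.03, 20.28, 20.18] median 20.03
[197, 197, 198, 199, 201, 199, 193, 171, 141, 118, 102, 100, 99, 90, 78, 67, 58, 56, 55, 63, 75, 108, 141, 169, 193, 200, 200, 199, 198, 198]
```

The hand is at about 20.3° against 18.37°, so 1.9° (3.7 mm at the finger) remains. I go back behind the hand and push that last bit.

move_arm:
  plan: [0.48,0.93,0,0,0,0,0.97,1.87,0,0,0,0,1.45,2.8,0,0,0,0,1.94,3.74,0,0,0,0,2.42,4.67,0,0,0,0,2.9,5.6,0,0,0,0,3.4,6.55,0,0,0,0,3.87,7.47,0,0,0,0,3.87,7.47,0,0,0,0]

```text
time_s: 16.08
eef_pos: [0.6764, 0.0179, 0.1935]
eef_rot: [-0.0, 0.973, 0.23, 0.0]
wrist_force: [-0.2, -1.3, 0.1]
opening: -0.0
grasp_force: 0.0
```

move_arm:
  plan: [0,0,-1,0,0,0,0,0,-2,0,0,0,0,0,-2.7,0,0,0,0,0,-3,0,0,0,0,0,-3,0,0,0]

```text
time_s: 16.7
eef_pos: [0.6751, 0.0128, 0.0432]
eef_rot: [-0.0, 0.974, 0.226, -0.001]
wrist_force: [-1.1, -0.3, 0.4]
opening: -0.001
grasp_force: 0.0
```

move_arm:
  plan: [0.04,-0.09,0,0,0,0,0.09,-0.18,0,0,0,0,0.12,-0.25,0,0,0,0,0.14,-0.29,0,0,0,0,0.155,-0.32,0,0,0,0,0.165,-0.34,0,0,0,0,0.165,-0.34,0,0,0,0]

```text
time_s: 17.58
eef_pos: [0.6839, -0.0042, 0.0437]
eef_rot: [-0.0, 0.974, 0.226, -0.0]
wrist_force: [-1.3, 0.3, -0.1]
opening: 0.004
grasp_force: 0.1
```

Now back off, lift, clear away and measure.

move_arm:
  plan: [-0.08,0.17,0,0,0,0,-0.165,0.34,0,0,0,0,-0.165,0.34,0.8,0,0,0,-0.165,0.34,1.8,0,0,0,-0.165,0.34,2.8,0,0,0,-0.5,-0.7,3,0,0,0,-1,-1.7,3,0,0,0,-1.5,-2.7,3,0,0,0,-2,-3.7,3,0,0,0,-2.5,-4.7,3,0,0,0]

```text
time_s: 18.82
eef_pos: [0.558, -0.2398, 0.1939]
eef_rot: [0.0, 0.974, 0.227, 0.0]
wrist_force: [0.9, 0.3, 0.2]
opening: 0.003
grasp_force: 0.0
```

move_arm:
  plan: [-0.5,-0.9,0,0,0,0,-1,-1.8,0,0,0,0,-1.5,-2.5,0,0,0,0,-1.5,-2.5,0,0,0,0]

```text
time_s: 19.32
eef_pos: [0.4823, -0.366, 0.1937]
eef_rot: [0.0, 0.974, 0.225, -0.0]
wrist_force: [-0.1, 0.3, -0.4]
opening: -0.002
grasp_force: 0.0
```

```bash
python3 m.py
python3 - <<'E'
from h import *
c=cam("scene"); d=cam("top")
b=ortho(d,.582+.16,-.051+.16,400,400,.0008,.03)
cv2.imwrite("pics/p8.png",np.hstack([b,cv2.resize(c["pixels"][100:350,110:410],(480,400))])[:,:,::-1][:,:800])
E
```

```text
top C [ 0.5823 -0.0523] 12 at 18.37 resid mm 0.06 hand [18.17, 17.97, 18.47, 18.37, 18.42, 18.27, 18.67, 18.47, 18.22, 18.17, 18.32, 18.52, 18.57, 18.72, 18.67] median 18.42
[153, 153, 154, 154, 154, 155, 154, 153, 144, 132, 115, 97, 80, 68, 59, 59, 60, 69, 84, 102, 121, 140, 149, 155, 158, 157, 157, 157, 157, 157]
scene C [ 0.5824 -0.05  ] 12 at 18.37 resid mm 0.1 hand [17.62, 17.57, 17.77, 17.97, 17.87, 17.67, 18.12, 18.32, 18.37, 18.12, 18.02, 18.27, 18.02, 18.52, 18.22] median 18.02
[196, 197, 198, 195, 187, 158, 120, 104, 101, 99, 97, 84, 68, 58, 53, 53, 55, 67, 81, 116, 151, 178, 198, 199, 198, 197, 197, 197, 197, 198]
```

View pics/p8.png

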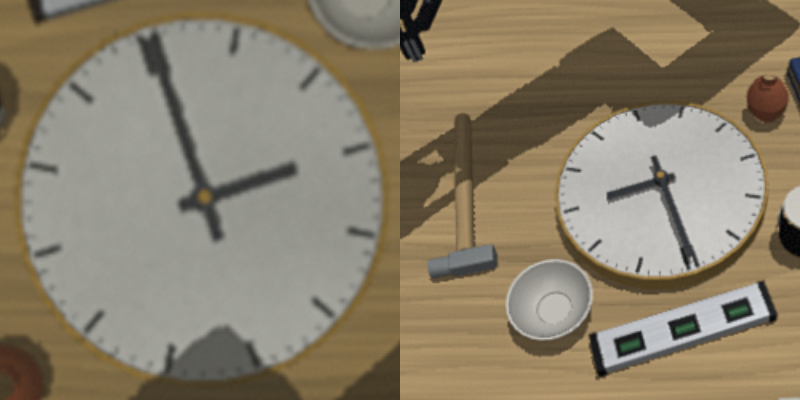

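The minute hand (tip near (152,40)) now lies in the gap between the two 12 bars. It measures 18.2 ± 0.2° against 18.37°, and the hour hand points at 3. The clock and the other things have not moved, so I hand in.

```bash
python3 -c "
from bench import ctrl
print(ctrl.hand_in())"
```

```text
the job is handed in; nothing more can be done
None
```

The clock now reads three o'clock to within about 0.05 minute by the cameras, with the finger clear and the clock and other things unmoved in the last pictures; partway round, the fingertip bore on the minute hand with up to about 8 N until I raised it, and I have handed the job in.

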